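Set the polarizer ring to the red tab and light the viewer

ROBOT

A 6-joint arm with a two-finger parallel gripper is mounted at the origin on the work surface; the furniture and walls round the work are solid. World frame = base frame: x ahead of the robot, y to its left, z up, the work surface at z = 0. Lengths are in mm, angles in degrees, forces in N, time in s.
With the tool pointing down it reaches from about 300 to 875 mm from the base axis. Payload 6.4 kg.
Tool frame: the origin (TCP) lies between the finger pads; the fingertips stand 19 mm ahead of it and the grasp point (between the pads) is the TCP; x points along the fingers, z is the direction in which the jaws open and shut, and the axes are right-handed (so a half turn about x gives the same grasp; the last joint's range is limited). The gripper opens to 88 mm and grips with 3 to 60 N. Pads are 18 mm wide; open, the fingers measure 123 mm over their backs; the gripper's body (75 mm by 187 mm) begins 45 mm behind the grasp point.
Start: joints at [-87.794, 10.359, 92.074, -0, 77.567, -11.82], TCP at [139.374, -557.868, 257.714] pointing down, gripper open.
Joint ranges: [-171.53, 171.53], [-51.25, 118.39], [17.06, 147.69], [-65.23, 245.23], [0, 150.52], [-178.68, 178.68]. Speed limits (degrees/s): [147.25, 147.25, 172.46, 180, 180, 180].

INTERFACE

Orientations are given as [roll, pitch, yaw] about the fixed x, y, z axes, in that order (R = Rz(yaw) Ry(pitch) Rx(roll)).
In Python, from plant import arm, vision, job_done gives the robot as it stands.
- The arm moves only by the tool jog_arm, never from a script. Its argument "increments" is a list of rows, each a list of 3 entries, a list of its own where there are three numbers: the gripper's target within -1 to 1 (fully open at 1, half-way at 0, shut at -1), then the shift along the tool's x, y, z in cm, then the turn about the tool's x in rad. A call has 1 to 20 rows; each row shifts and turns the commanded pose from where the row before left it, along the tool's axes as they then stand; what a row does not reach is not made up. A row lasts 1/8 s, in which the tool goes at most 62.5 mm and 10.7 degrees, less where a joint would pass 70% of its speed; a pose out of reach is approached as far as the arm can. A call is refused whole if a number of a shift passes 6.25 or a number of a turn 0.188, either way. A call with a gripper value outside its range is refused whole. The fingers move at their own pace and stop on an object; "grip_force" is the grip in N (left out, the last holds). Time passes only in rows, so rows that do not move let the fingers close. It gives the time, the measured TCP pose, the force and the opening at its end, in the units of the state.
- arm.state(): the state, without advancing time (a new reading comes with each control period).
- vision.camera(name): name is "scene" or "top"; returns the picture (384x512x3 uint8, blue, green, red); there is no depth.
- vision.get_calibration(name): a dict with "K" (3x3 intrinsics, pixels), "world_from_camera" (4x4, takes a point from camera to world coordinates). Camera axes: x right, y down, z forward; pixel columns grow to the right and rows downward; lengths in mm; the calibration is good to about 2 mm. A picture is of the moment at which its call begins. get_calibration takes no time and is no camera call.
- job_done(): hands the job in, once; it reports no verdict.
The state is a dict: "clock": time; "q": joint angles; "dq": joint speeds; "joint_torque": joint torques, N m; "ee_pos": TCP position; "ee_rot": TCP orientation; "force": force on the tool from outside, world axes, zero at the start; "torque": the same for the moment, N m; "opening": finger opening in mm.
Only numpy, scipy, OpenCV 4.12 (cv2) and the standard library are available. Lean on these libraries where they do the work, as an engineer would, in place of code of your own. Each camera call takes 0.05 s, during which the arm holds its last target.

TASK

Get the polarizing viewer ready for a look at the specimen: with the fingertips, push the ring's lever round until its pointed nose points at the red tab on the scale. Then, leaving the ring set there, press the yellow lamp button right down and finish while still holding it down. Nothing is to be picked up: leave the specimen dish lying in the ring, the vial standing on the viewer and the other things on the bench where they are.

Things in the scene. Friction and masses are not known exactly. Their poses are not given: they have to be found in the camera images.
- viewer: The polarizing viewer: a round grey base 220 mm across and 18 mm high, fixed to the bench, with a turning aluminium ring (104 mm across, top 35 mm above the bench) on its middle and a white scale on the rim that faces the robot. Origin at the centre of its underside, z up; the middle of the scale lies in the direction (-1, -1, 0)/sqrt(2) of its own frame. The button and the vial are on the rim opposite to the scale.
- ring_centre (a point): Point on the ring's upright turning axis, 34 mm above the bench; its axes are parallel to the viewer's.
- ring (a joint): Angle of the ring with its lever, rad: 0 with the lever at the middle of the scale, growing counterclockwise seen from above, stops at -1.3 and 1.3. Friction (about 0.12 N m, near 2 N at the pin) keeps it where it is left; no spring, no clicks.
- lever_pin (a point): Top centre of the upright black pin on the lever, the part to push: pin 11 mm in diameter, from 34 to 71 mm above the bench, 75 mm from the turning axis, on a flat steel lever 11 mm wide. Beyond the pin the lever ends in a pointed black nose whose tip lies 90 mm from the axis and 31 mm above the bench.
- pointer (a point): Point on the line of the lever's nose, 98 mm from the turning axis (8 mm beyond the tip), that is, on the circle on which the tabs sit.
- red_tab_mark (a point): Top centre of the red tab, a round red disc 12 mm in diameter and 5 mm high fixed on the white scale about 98 mm from the turning axis, its top 24 mm above the bench (the lever's nose passes over it). It sits 0.6 to 1.0 rad to one side or the other of the middle of the scale.
- blue_tab_mark (a point): Top centre of the blue tab, alike but blue, on the other half of the scale: not the one wanted.
- lamp_button_top (a point): Centre of the top face of the round yellow lamp button, 26 mm in diameter, 40 mm above the bench when up, in a black housing (42 mm across, top 30 mm above the bench) on the rim of the viewer; pressed straight down.
- lamp_button (a joint): How far the lamp button is pressed, m: 0 up, 0.006 fully down; a spring pushes it up (fully down takes about 4 N) and it does not latch.
- dish: Specimen dish with tan contents, 60 mm across and 15 mm high, lying loose in the ring's recess (66 mm across, 5 mm deep), top 45 mm above the bench; it may turn with the ring. Origin at the centre of its underside.
- vial: Small vial with blue cap, 20 mm across and 48 mm high, standing loose on the rim of the viewer, 66 mm above the bench at its top. Origin at the centre of its underside.
- bottle: Loose brown bottle with black cap, 33 mm across, 68 mm high, on the bench. Origin at the centre of its underside.
- pot: Loose white pot, 47 mm across, 54 mm high, on the bench. Origin at the centre of its underside.
Not all that is in view belongs to the job. What is shaped like the dish but purple is not meant.

How it is judged (in metres and radians):
On the way, in this order (a step that is already met when the one before it is completed fails the run):
1. the lever's nose points at the red tab, at rest, while the lamp button is still up (horizontal distance between pointer and red_tab_mark below 0.006 m and velocity of joint ring between -0.05 and 0.05 rad/s and value of joint lamp_button below 0.0015 m), for 0.3 s.
2. the lamp button is pressed right down with the ring still set (horizontal distance between pointer and red_tab_mark below 0.006 m and value of joint lamp_button above 0.0045 m), for 0.2 s.
At the end, for the whole second after the job is handed in: The nose's line meets the tabs' circle within 6 mm of the red tab's centre, ring at rest; the fingers hold the lamp button down by at least 4.5 of its 6 mm; the dish lies level in the ring (within 7 mm of the axis) and the vial stands upright within 20 mm of its place (all of step 2 and contact force between the fingers and lamp_button above 0.5 N and velocity of joint ring between -0.05 and 0.05 rad/s and horizontal distance between dish and ring_centre below 0.007 m and z of dish in the frame of ring_centre below 0.002 m and angle between dish's own z axis and vertical below 0.12 rad and distance of vial from where it was at the start of the episode below 0.02 m and angle between vial's own z axis and vertical below 0.25 rad); the arm keeps its last pose, push and grip.
It fails at once if the specimen dish is lifted or knocked out of the ring (not (horizontal distance between dish and ring_centre below 0.007 m and z of dish in the frame of ring_centre below 0.002 m and angle between dish's own z axis and vertical below 0.12 rad)).
It fails at once if the vial on the viewer is lifted, shoved or knocked over (over 20 mm, or tilted) (not (distance of vial from where it was at the start of the episode below 0.02 m and angle between vial's own z axis and vertical below 0.25 rad)).
It fails at once if one of the other loose things on the bench is lifted or shoved away (over 30 mm) (distance of any of bottle, pot from where it was at the start of the episode above 0.03 m).
It also fails if it takes over 48 s, if anything falls off the work surface, if the arm or the gripper's body presses on something with over 40 N, if the wrist force passes 120 N, or if a joint passes its speed limit or range.

## Working session

There is one attempt and no reset: what is moved stays moved. The work goes in short steps, Python scripts to look and compute and a tool call to move; the robot and the scene stay as the last step left them, time stands still between calls to the robot, and variables do not carry over. Pictures are saved under pics/ and viewed, and the job is handed in when it is done.

Besides the shell and the picture viewer there is one more tool, called as name(argument=value, ...) on one line, values as JSON. jog_arm: Moves the arm, as the interface text tells. Its arguments: {"type":"object","properties":{"increments":{"type":"array","items":{"type":"array"}},"grip_force":{"type":"number"}},"required":["increments"]}

```bash
mkdir -p pics; ls
python3 - <<'E'
from plant import arm, vision
import cv2
for n in("scene","top"):
    cv2.imwrite(f"pics/{n}0.png",vision.camera(n)); c=vision.get_calibration(n); print(n,c["K"],c["world_from_camera"])
print(arm.state())
E
```

```text
pics
scene [[454.00520575   0.         256.46779173]
 [  0.         454.00520575 188.56122973]
 [  0.           0.           1.        ]] [[-5.50130850e-01 -6.07304985e-01  5.73181212e-01 -1.78538664e+02]
 [-8.34990933e-01  3.90098954e-01 -3.88088841e-01  5.03337118e+02]
 [ 1.20908968e-02 -6.92100759e-01 -7.21699625e-01  9.06754554e+02]
 [ 0.00000000e+00  0.00000000e+00  0.00000000e+00  1.00000000e+00]]
top [[381.30340902   0.         256.36626527]
 [  0.         381.30340902 196.59770077]
 [  0.           0.           1.        ]] [[-1.80139387e-02 -9.98168712e-01  5.77470458e-02  4.18065831e+02]
 [-9.99196913e-01  2.00398631e-02  3.46977486e-02  1.92314208e+01]
 [-3.57914499e-02 -5.70756268e-02 -9.97728092e-01  1.12204659e+03]
 [ 0.00000000e+00  0.00000000e+00  0.00000000e+00  1.00000000e+00]]
{'clock': 0.1, 'q': array([-8.77923418e+01,  1.03969209e+01,  9.21241416e+01,  1.45048179e-04,
        7.75673518e+01, -1.18196799e+01]), 'dq': array([-0.02865969, -0.19431679, -0.16608843, -0.0469722 , -0.04667333,
       -0.06811528]), 'joint_torque': array([ 3.10933847e-04, -4.34823096e+01, -3.42697549e+01,  7.04636076e-02,
        3.39949701e-02, -3.20723075e-05]), 'ee_pos': array([ 139.37601478, -557.40081992,  256.92229113]), 'ee_rot': array([168.08855903,  89.91158561,  92.11586578]), 'force': array([-0.1880159 ,  0.14579445,  0.59509671]), 'torque': array([ 0.00885602, -0.02554961,  0.00983488]), 'opening': 88.02107481373304}
```

View pics/scene0.png

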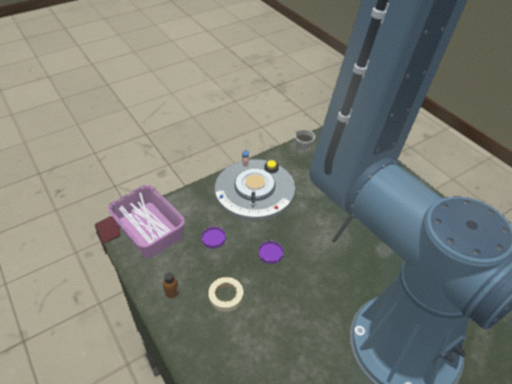

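View pics/top0.png

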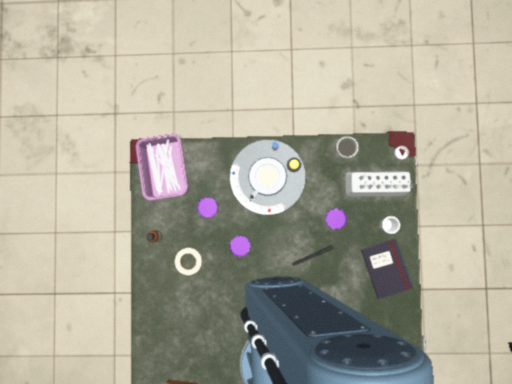

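The viewer is at top px (267,177). The red tab is near (269,211), the blue one near (235,172), the button at (294,164) and the vial at (275,146). Next I'll enlarge the pictures and measure.

```bash
cat > h.py <<'E'
import numpy as np, cv2
from plant import arm, vision
def ray(n,uv):
    c=vision.get_calibration(n);T=np.array(c["world_from_camera"]);d=T[:3,:3]@np.linalg.inv(c["K"])@np.array([*uv,1.]);return T[:3,3],d
def onz(n,uv,z):
    o,d=ray(n,uv);return o+d*(z-o[2])/d[2]
def tri(a,b):
    o1,d1=ray("top",a);o2,d2=ray("scene",b)
    A=np.stack([d1,-d2],1);s=np.linalg.lstsq(A,o2-o1,rcond=None)[0]
    p,q=o1+s[0]*d1,o2+s[1]*d2;return (p+q)/2,np.linalg.norm(p-q)
def proj(n,p):
    c=vision.get_calibration(n);T=np.linalg.inv(c["world_from_camera"]);v=c["K"]@(T[:3,:3]@p+T[:3,3]);return v[:2]/v[2]
E
python3 - <<'E'
from h import *
t=cv2.imread("pics/top0.png");s=cv2.imread("pics/scene0.png")
cv2.imwrite("pics/tz.png",cv2.resize(t[132:222,220:320],None,fx=6,fy=6,interpolation=cv2.INTER_CUBIC))
cv2.imwrite("pics/sz.png",cv2.resize(s[145:220,208:303],None,fx=8,fy=8,interpolation=cv2.INTER_CUBIC))
def blobs(n,im,roi,lo,hi):
    x0,y0,x1,y1=roi;h=cv2.cvtColor(im[y0:y1,x0:x1],cv2.COLOR_BGR2HSV);m=cv2.inRange(h,lo,hi)
    k,l,st,ce=cv2.connectedComponentsWithStats(m)
    return [(st[i,4],(ce[i]+[x0,y0]).round(2)) for i in range(1,k) if st[i,4]>=3]
for n,im,roi in(("top",t,(220,132,320,222)),("scene",s,(208,145,303,220))):
    for c,lo,hi,z in(("red",(0,110,60),(8,255,255),24),("red2",(170,110,60),(180,255,255),24),("blue",(98,120,50),(125,255,255),24),("yel",(22,130,100),(35,255,255),40),("dark",(0,0,0),(180,255,60),50)):
        for a,p in blobs(n,im,roi,lo,hi): print(n,c,a,p,onz(n,p,z)[:2].round(1))
E
```

```text
top red 4 [268.75 210.  ] [442.3  22.5]
top yel 14 [295.29 165.71] [566.5 -55.6]
scene red 6 [275.83 206.83] [440.5  22.5]
scene blue 5 [244.8 153.6] [658.5 -20.3]
scene yel 65 [271.14 164.03] [566.9 -49.4]
scene dark 5 [274.4 170.2] [533.3 -36.6]
```

View pics/tz.png

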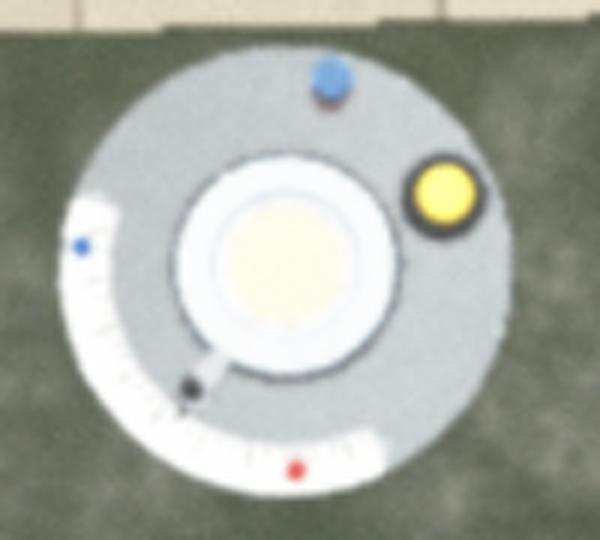

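View pics/sz.png

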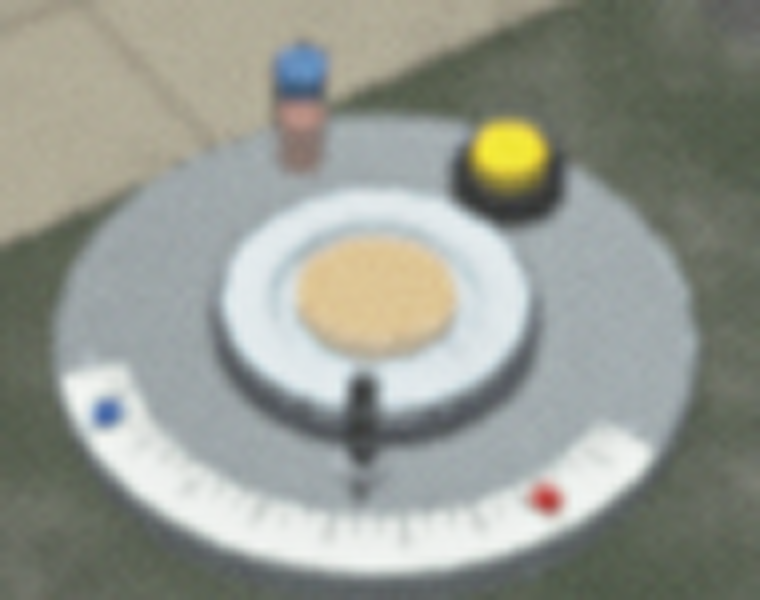

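Run:
```python
from h import *
t=cv2.imread("pics/top0.png");s=cv2.imread("pics/scene0.png")
T=lambda X,Y:((X+.5)/6-.5+220,(Y+.5)/6-.5+132)
S=lambda X,Y:((X+.5)/8-.5+208,(Y+.5)/8-.5+145)
def pr(l,n,p,z): print(l,n,np.round(p,2),onz(n,p,z)[:2].round(1))
g=cv2.cvtColor(t,cv2.COLOR_BGR2GRAY)[137:222,220:312]
# base outline in top
m=(g>135).astype(np.uint8);cs,_=cv2.findContours(m,cv2.RETR_EXTERNAL,cv2.CHAIN_APPROX_NONE)
c=max(cs,key=cv2.contourArea)
c=cv2.convexHull(c);e=cv2.fitEllipse(c);print("base ell",e);pr("base","top",(e[0][0]+220,e[0][1]+137),18)
P=np.array([onz("top",(p[0]+220,p[1]+137),18)[:2] for p in c[:,0].astype(float)])
(cx,cy),r=cv2.minEnclosingCircle(P.astype(np.float32));print(cx,cy,r)
A=np.c_[2*P,np.ones(len(P))];w=np.linalg.lstsq(A,(P**2).sum(1),rcond=None)[0];print("circ",w[:2],np.sqrt(w[2]+w[0]**2+w[1]**2))
pr("ring","top",T(287,265),35)
pr("tan","top",T(288,265),44)
pr("tan","scene",S(377,295),44)
pr("ring","scene",S(376,300),35)
for l,a,b,z in(("red",(296,470),(547,499),24),("blue",(82,247),(107,412),24),("btn",(444,194),(512,148),40),("vialtop",(332,77),(302,64),66),("pin",(191,389),(363,383),71),("nose",(183,410),(361,492),31)):
    pr(l,"top",T(*a),z);pr(l,"scene",S(*b),z)
    p,d=tri(T(*a),S(*b));print("   tri",p.round(1),d.round(1))
```

```text
base ell ((47.082801818847656, 39.97059631347656), (75.53778076171875, 77.35779571533203), 49.48825454711914)
base top [267.08 176.97] [538.5  25.4]
536.401123046875 27.010910034179688 115.21849822998047
circ [539.25460148  25.73517975] 111.16291517788233
ring top [267.42 175.75] [540.1  24.3]
tan top [267.58 175.75] [539.1  23.8]
tan scene [254.69 181.44] [531.3  28.9]
ring scene [254.56 182.06] [536.9  25.5]
red top [268.92 209.92] [442.5  22. ]
red scene [275.94 206.94] [440.1  22.5]
   tri [442.2  21.5  21.5] 1.2
blue top [233.25 172.75] [552.3 123.3]
blue scene [220.94 196.06] [550.4 123. ]
   tri [552.1 122.9  22.6] 1.4
btn top [293.58 163.92] [571.8 -50.9]
btn scene [271.56 163.06] [569.6 -52.7]
   tri [571.  -52.   39.4] 2.8
vialtop top [274.92 144.42] [624.1   1.5]
vialtop scene [245.31 152.56] [621.6   1.1]
   tri [623.9   0.7  64.3] 1.8
pin top [251.42 196.42] [479.7  69.5]
pin scene [252.94 192.44] [478.7  68.9]
   tri [479.4  69.1  70.6] 1.0
nose top [250.08 199.92] [472.   75.4]
nose scene [252.69 206.06] [470.1  75. ]
   tri [471.6  74.9  29.6] 1.5
```

Run:
```python
from h import *
from scipy.spatial.transform import Rotation as Ro
s=arm.state();R=Ro.from_euler("xyz",s["ee_rot"],degrees=True).as_matrix();print(R.round(3))
```

```text
[[-0.     0.97   0.242]
 [ 0.002  0.242 -0.97 ]
 [-1.     0.    -0.002]]
```

jog_arm(increments=[[-1, [0, 2.43, -2.91], 0], [-1, [0, 2.43, -2.91], 0], [-1, [0, 2.43, -2.91], 0], [-1, [0, 2.43, -2.91], 0], [-1, [0, 2.43, -2.91], 0], [-1, [0, 2.43, -2.91], 0], [-1, [0, 2.43, -2.91], 0], [-1, [0, 2.43, -2.91], 0], [-1, [0, 2.43, -2.91], 0], [-1, [0, 2.43, -2.91], 0], [-1, [0, 2.43, -2.91], 0], [-1, [0, 2.43, -2.91], 0], [-1, [0, 2.43, -2.91], 0], [-1, [0, 2.43, -2.91], 0], [-1, [0, 2.43, -2.91], 0], [-1, [0, 2.43, -2.91], 0], [-1, [0, 2.43, -2.91], 0], [-1, [0, 2.43, -2.91], 0], [-1, [0, 2.43, -2.91], 0], [-1, [0, 2.43, -2.91], 0]], grip_force=20)

```text
clock: 2.6
ee_pos: [470.0, 125.8, 257.4]
ee_rot: [-96.6, 90.0, -172.6]
force: [-0.1, 0.0, -0.0]
opening: 0.4
```

jog_arm(increments=[[-1, [0, 0, 0], -0.1655], [-1, [0, 0, 0], -0.1655], [-1, [0, 0, 0], -0.1655], [-1, [0, 0, 0], -0.1655], [-1, [0, 0, 0], -0.1655], [-1, [0, 0, 0], -0.1655], [-1, [0, 0, 0], -0.1655], [-1, [0, 0, 0], -0.1655], [-1, [0, 0, 0], 0], [-1, [0, 0, 0], 0]])

```text
clock: 3.85
ee_pos: [469.7, 124.6, 257.5]
ee_rot: [-179.2, 90.0, -179.5]
force: [-0.5, -0.3, -0.1]
opening: 0.4
```

Run:
```python
from h import *
from scipy.spatial.transform import Rotation as Ro
s=arm.state();R=Ro.from_euler("xyz",s["ee_rot"],degrees=True).as_matrix();print(R.round(3),s["ee_pos"],s["opening"],s["q"],s["clock"],s["force"])
```

```text
[[-0.     0.005  1.   ]
 [-0.     1.    -0.005]
 [-1.    -0.    -0.   ]] [469.69212306 124.57090867 257.51182884] 0.43665719999025515 [ 8.24318675e-01 -1.24099868e+00  1.04534333e+02  1.51738447e-04
  7.67318602e+01  1.12032162e+00] 3.85 [-0.47804426 -0.34948342 -0.06483979]
```

jog_arm(increments=[[-1, [2.35, 0, 0], 0], [-1, [2.35, 0, 0], 0], [-1, [2.35, 0, 0], 0], [-1, [2.35, 0, 0], 0], [-1, [2.35, 0, 0], 0], [-1, [2.35, 0, 0], 0], [-1, [2.35, 0, 0], 0], [-1, [2.35, 0, 0], 0], [-1, [0, 0, 0], 0]])

```text
clock: 4.97
ee_pos: [468.3, 124.5, 68.2]
ee_rot: [-179.0, 89.8, -179.2]
force: [0.2, -0.1, 0.8]
opening: 0.5
```

jog_arm(increments=[[-1, [0, -1, 0], 0], [-1, [0, -1, 0], 0], [-1, [0, -1, 0], 0], [-1, [0, -0.6, 0], 0], [-1, [0, -0.6, 0], 0], [-1, [0, -0.6, 0], 0], [-1, [0, -0.6, 0], 0], [-1, [0, -0.6, 0], 0], [-1, [0, -0.6, 0], 0], [-1, [0, -0.6, 0], 0], [-1, [0, 0, 0], 0]])

```text
clock: 6.35
ee_pos: [470.4, 51.7, 70.0]
ee_rot: [-27.9, 89.9, -28.0]
force: [0.4, -0.3, 0.6]
opening: 0.1
```

Run:
```python
from h import *
t=vision.camera("top");s=vision.camera("scene")
cv2.imwrite("pics/t1.png",cv2.resize(t[132:222,220:320],None,fx=6,fy=6,interpolation=cv2.INTER_CUBIC))
cv2.imwrite("pics/s1.png",cv2.resize(s[145:220,208:303],None,fx=8,fy=8,interpolation=cv2.INTER_CUBIC))
print(arm.state()["ee_pos"],arm.state()["force"])
```

```text
[470.56868357  52.0306292   70.14607792] [-0.3517948  -0.4036998   0.31602604]
```

View pics/s1.png

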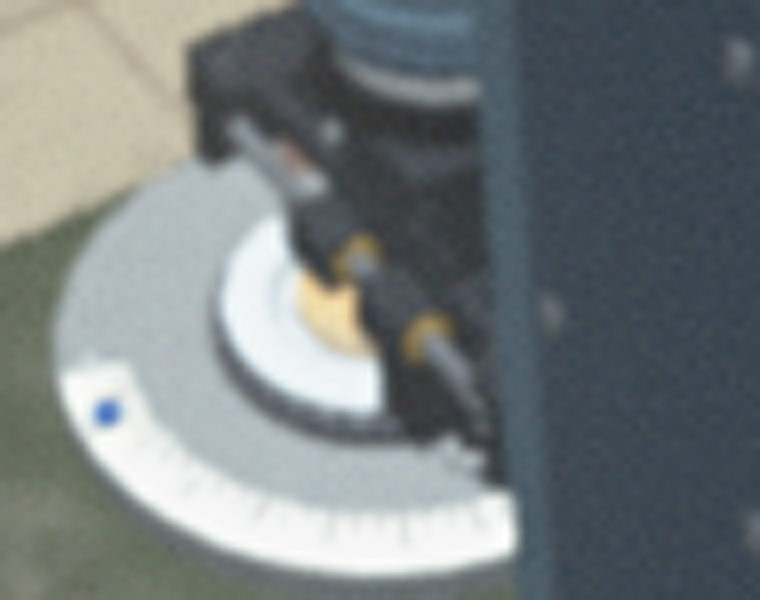

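View pics/t1.png

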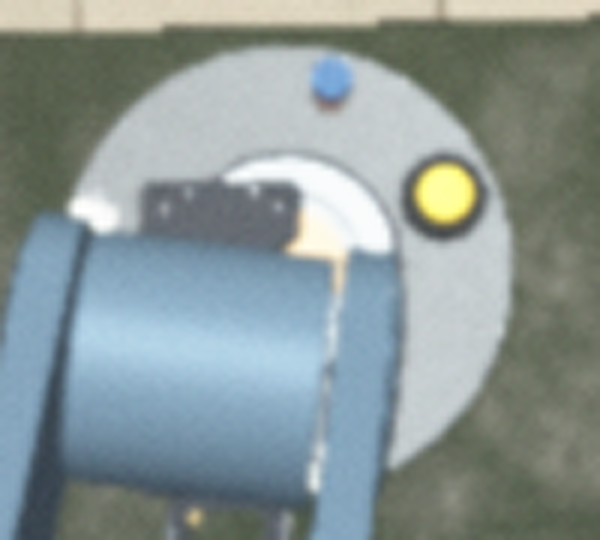

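jog_arm(increments=[[-1, [0, -0.3, 0], 0], [-1, [0, -0.3, 0], 0], [-1, [0, -0.3, 0], 0], [-1, [0, 0, 0], 0], [-1, [0, 0, 0], 0]])

```text
clock: 7.08
ee_pos: [469.9, 43.4, 69.7]
ee_rot: [-37.0, 90.0, -37.2]
force: [-0.5, -0.7, -0.2]
opening: 0.5
```

jog_arm(increments=[[-1, [0, 1, 0], 0], [-1, [0, 1, 0], 0], [-1, [-3, 0, 0], 0], [-1, [-3, 0, 0], 0], [-1, [-3, 0, 0], 0], [-1, [-3, 0, 0], 0], [-1, [0, -4, 0], 0], [-1, [0, -4, 0], 0], [-1, [0, -4, 0], 0], [-1, [0, -4, 0], 0], [-1, [0, -4, 0], 0], [-1, [0, -4, 0], 0], [-1, [0, -4, 0], 0], [-1, [0, 0, 0], 0]])

```text
clock: 8.82
ee_pos: [469.4, -218.2, 189.8]
ee_rot: [-62.1, 90.0, -62.4]
force: [0.4, 0.8, 0.1]
opening: 0.2
```

Run:
```python
from h import *
t=vision.camera("top");s=vision.camera("scene")
cv2.imwrite("pics/t2.png",cv2.resize(t[132:222,220:320],None,fx=6,fy=6,interpolation=cv2.INTER_CUBIC))
cv2.imwrite("pics/s2.png",cv2.resize(s[145:220,208:303],None,fx=8,fy=8,interpolation=cv2.INTER_CUBIC))
print(arm.state()["ee_pos"],arm.state()["force"])
```

```text
[ 469.12180736 -215.69140433  189.41504126] [-0.30125638 -0.20533724 -0.64905119]
```

View pics/s2.png

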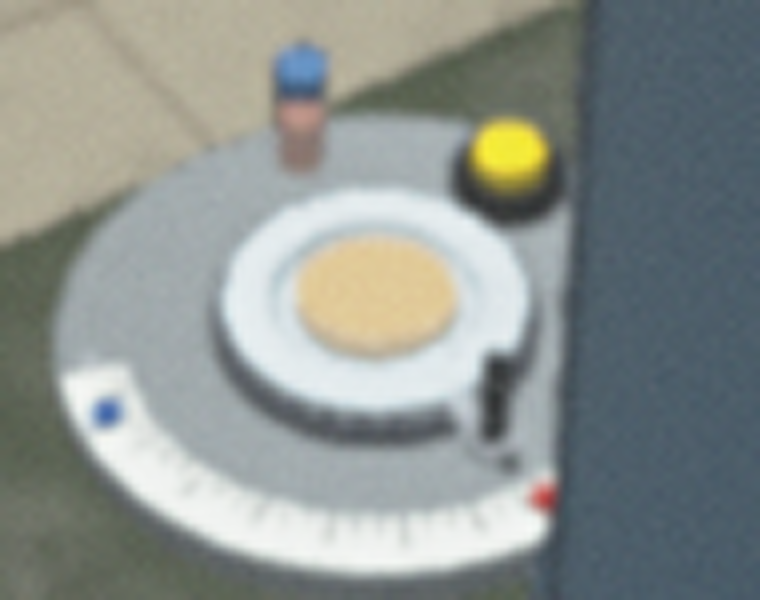

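View pics/t2.png

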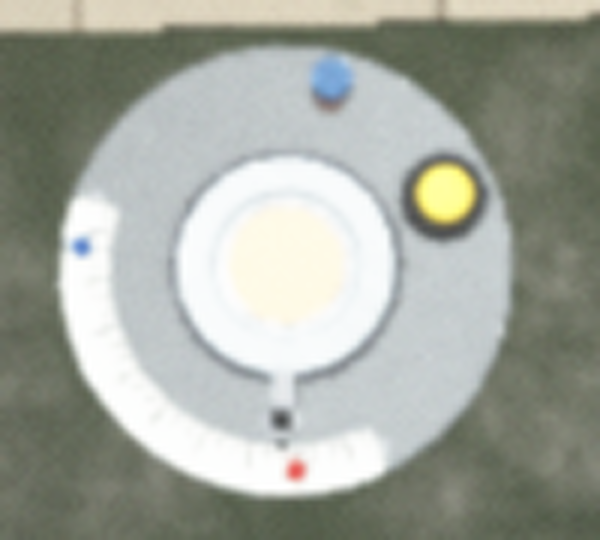

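The lever now stands a little short of the red tab. In the top zoom the pin is at (281,420) and the nose at (282,441), with the tab at (296,470). In the scene zoom the pin top is at (499,360).

```bash
cat > m.py <<'E'
from h import *
T=lambda X,Y:((X+.5)/6-.5+220,(Y+.5)/6-.5+132)
S=lambda X,Y:((X+.5)/8-.5+208,(Y+.5)/8-.5+145)
def rep(C,**k):
    for l,(n,a,z) in k.items():
        p=onz(n,(T if n=="top" else S)(*a),z)[:2];d=p-C;print(l,p.round(1),"r",np.hypot(*d).round(1),"ang",(np.degrees(np.arctan2(d[1],d[0]))%360).round(2))
E
python3 - <<'E'
from m import *
for C in ([539.3,25.0],[538,25.5]):
  rep(np.array(C),red=("top",(296,470),24),reds=("scene",(547,499),24),blue=("top",(82,247),24),pin=("top",(281.5,420),71),pins=("scene",(499,362),71),nose=("top",(282,441),31),noses=("scene",(511,464),31))
E
```

```text
red [442.5  22. ] r 96.8 ang 181.78
reds [440.1  22.5] r 99.3 ang 181.46
blue [552.3 123.3] r 99.2 ang 82.47
pin [464.6  28.1] r 74.8 ang 177.65
pins [463.   27.5] r 76.3 ang 178.13
nose [456.3  28.4] r 83.1 ang 177.68
noses [453.9  27.4] r 85.4 ang 178.38
red [442.5  22. ] r 95.5 ang 182.11
reds [440.1  22.5] r 98.0 ang 181.77
blue [552.3 123.3] r 98.8 ang 81.68
pin [464.6  28.1] r 73.5 ang 178.0
pins [463.   27.5] r 75.0 ang 178.48
nose [456.3  28.4] r 81.7 ang 177.99
noses [453.9  27.4] r 84.1 ang 178.7
```

jog_arm(increments=[[-1, [0, 4, 0], 0], [-1, [0, 4, 0], 0], [-1, [0, 4, 0], 0], [-1, [0, 4, 0], 0], [-1, [0, 4, 0], 0], [-1, [0, 4, 0], 0], [-1, [0, 4, 0], 0], [-1, [0, 0, 0], 0], [-1, [3, 0, 0], 0], [-1, [3, 0, 0], 0], [-1, [3, 0, 0], 0], [-1, [3, 0, 0], 0], [-1, [0, 0, 0], 0], [-1, [0, -0.8, 0], 0], [-1, [0, -0.7, 0], 0], [-1, [0, -0.3, 0], 0], [-1, [0, -0.3, 0], 0], [-1, [0, -0.2, 0], 0], [-1, [0, -0.2, 0], 0], [-1, [0, 0, 0], 0]])

```text
clock: 11.42
ee_pos: [469.7, 38.5, 69.7]
ee_rot: [-61.6, 90.0, -61.7]
force: [0.2, 0.9, 0.3]
opening: 0.6
```

jog_arm(increments=[[-1, [0, 0, 0], 0], [-1, [0, 0, 0], 0]])

```text
clock: 11.68
ee_pos: [469.5, 38.5, 69.6]
ee_rot: [-164.7, 90.0, -164.8]
force: [-0.2, -0.1, -0.2]
opening: 0.5
```

jog_arm(increments=[[-1, [0, 1, 0], 0], [-1, [0, 1, 0], 0], [-1, [-3, 0, 0], 0], [-1, [-3, 0, 0], 0], [-1, [-3, 0, 0], 0], [-1, [-3, 0, 0], 0], [-1, [0, -4, 0], 0], [-1, [0, -4, 0], 0], [-1, [0, -4, 0], 0], [-1, [0, -4, 0], 0], [-1, [0, -4, 0], 0], [-1, [0, -4, 0], 0], [-1, [0, -4, 0], 0], [-1, [0, -4, 0], 0], [-1, [0, 0, 0], 0], [-1, [0, 0, 0], 0]])

```text
clock: 13.68
ee_pos: [469.0, -260.3, 189.3]
ee_rot: [122.4, 89.9, 122.3]
force: [-0.7, 0.1, -0.2]
opening: 0.3
```

Run:
```python
from h import *
t=vision.camera("top");s=vision.camera("scene")
cv2.imwrite("pics/t3.png",cv2.resize(t[132:222,220:320],None,fx=6,fy=6,interpolation=cv2.INTER_CUBIC))
cv2.imwrite("pics/s3.png",cv2.resize(s[145:220,208:303],None,fx=8,fy=8,interpolation=cv2.INTER_CUBIC))
print(arm.state()["ee_pos"],arm.state()["force"])
```

```text
[ 469.13752168 -259.93686629  189.50053961] [-0.05170452  0.34413521 -0.23489217]
```

View pics/s3.png

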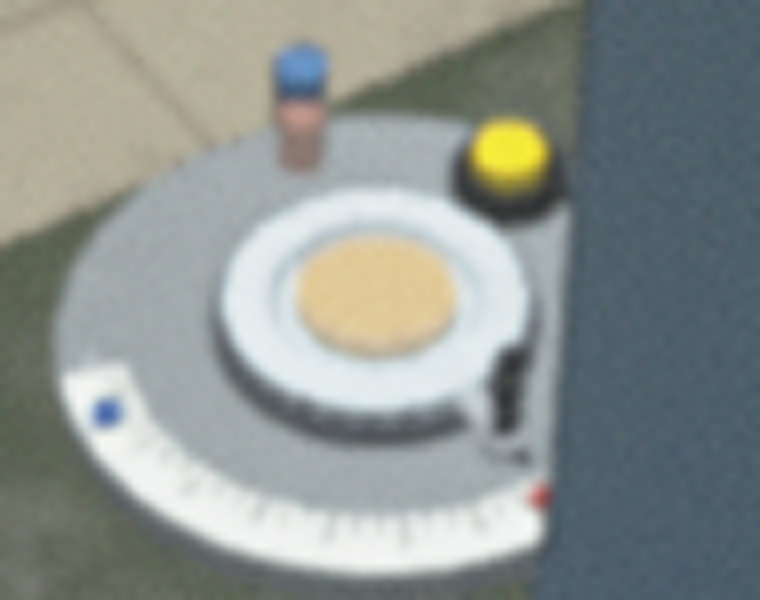

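View pics/t3.png

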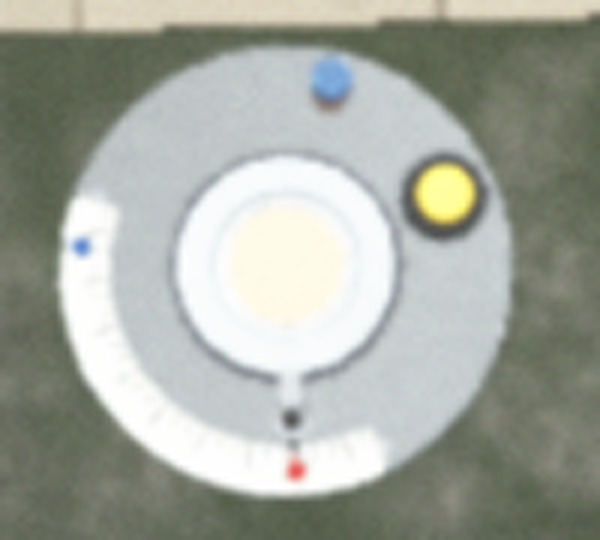

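The pin is at top zoom (291.5,419), the nose at (293.5,443) and the red tab at (296,470), so the three are nearly in line.

Run:
```python
from m import *
for C in ([539.3,25.0],[538,25.5]):
  rep(np.array(C),red=("top",(296,470),24),reds=("scene",(547,499),24),pin=("top",(291.5,419),71),pins=("scene",(514,354),71),nose=("top",(293.5,443),31),noses=("scene",(525,458),31))
```

```text
red [442.5  22. ] r 96.8 ang 181.78
reds [440.1  22.5] r 99.3 ang 181.46
pin [464.9  23.5] r 74.4 ang 181.18
pins [463.3  21.5] r 76.1 ang 182.66
nose [455.3  22.9] r 84.1 ang 181.43
noses [453.6  22.1] r 85.8 ang 181.95
red [442.5  22. ] r 95.5 ang 182.11
reds [440.1  22.5] r 98.0 ang 181.77
pin [464.9  23.5] r 73.1 ang 181.59
pins [463.3  21.5] r 74.8 ang 183.09
nose [455.3  22.9] r 82.8 ang 181.8
noses [453.6  22.1] r 84.5 ang 182.32
```

jog_arm(increments=[[-1, [0, 2.61, 1.26], 0], [-1, [0, 2.61, 1.26], 0], [-1, [0, 2.61, 1.26], 0], [-1, [0, 2.61, 1.26], 0], [-1, [0, 2.61, 1.26], 0], [-1, [0, 2.61, 1.26], 0], [-1, [0, 2.61, 1.26], 0], [-1, [0, 2.61, 1.26], 0], [-1, [0, 0, 0], 0], [-1, [3, 0, 0], 0], [-1, [3, 0, 0], 0], [-1, [3, 0, 0], 0], [-1, [2, 0, 0], 0], [-1, [0, 0, 0], 0], [-1, [0, 0, 0], 0]])

```text
clock: 15.65
ee_pos: [570.6, -53.1, 80.7]
ee_rot: [-23.1, 89.9, -23.2]
force: [-0.0, -0.3, -0.1]
opening: 0.2
```

Run:
```python
from h import *
t=vision.camera("top");s=vision.camera("scene")
cv2.imwrite("pics/t4.png",cv2.resize(t[132:222,220:320],None,fx=6,fy=6,interpolation=cv2.INTER_CUBIC))
cv2.imwrite("pics/s4.png",cv2.resize(s[145:220,208:303],None,fx=8,fy=8,interpolation=cv2.INTER_CUBIC))
print(arm.state()["ee_pos"],arm.state()["force"])
```

```text
[571.05888718 -53.13614545  81.06104275] [ 0.31678827 -0.94358205  1.03671478]
```

View pics/s4.png

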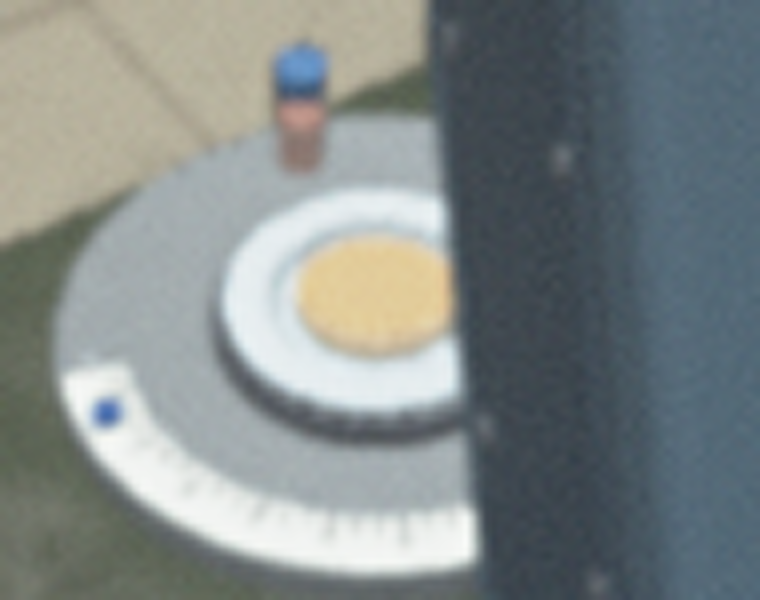

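View pics/t4.png

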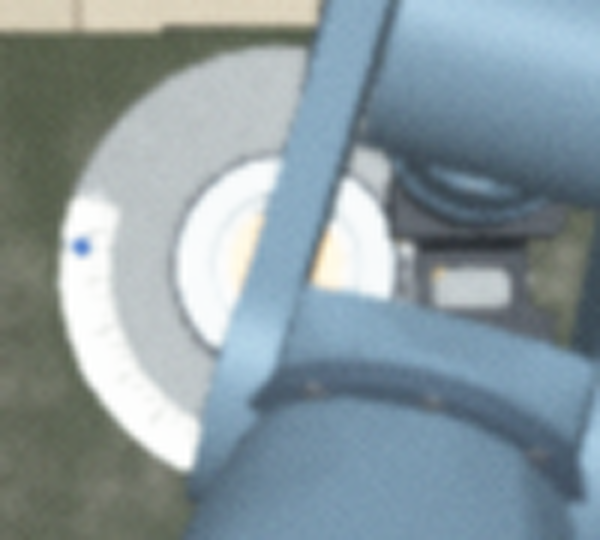

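jog_arm(increments=[[-1, [1, 0.1, 0], 0], [-1, [0.7, 0, 0], 0], [-1, [0, 0, 0], 0], [-1, [0, 0, 0], 0]])

```text
clock: 16.25
ee_pos: [570.3, -51.8, 62.6]
ee_rot: [164.1, 90.0, 164.0]
force: [-0.5, 0.2, 0.5]
opening: 0.7
```

jog_arm(increments=[[-1, [0.2, 0, 0], 0], [-1, [0.2, 0, 0], 0], [-1, [0.2, 0, 0], 0], [-1, [0.2, 0, 0], 0], [-1, [0, 0, 0], 0], [-1, [0, 0, 0], 0]])

```text
clock: 17.0
ee_pos: [570.5, -51.9, 54.9]
ee_rot: [-21.7, 90.0, -21.8]
force: [-0.3, 0.9, 3.2]
opening: 0.4
```

jog_arm(increments=[[-1, [0.1, 0, 0], 0], [-1, [0.1, 0, 0], 0], [-1, [0, 0, 0], 0], [-1, [0, 0, 0], 0]])

```text
clock: 17.5
ee_pos: [570.5, -51.9, 53.4]
ee_rot: [-32.0, 90.0, -32.1]
force: [-2.6, -0.0, 7.7]
opening: 0.4
```

jog_arm(increments=[[-1, [0.1, 0, 0], 0], [-1, [0, 0, 0], 0], [-1, [0, 0, 0], 0], [-1, [0, 0, 0], 0]])

```text
clock: 18.0
ee_pos: [570.5, -51.9, 53.2]
ee_rot: [-46.2, 90.0, -46.3]
force: [-5.8, 1.1, 16.6]
opening: 0.3
```

jog_arm(increments=[[-1, [0, 0, 0], 0], [-1, [0, 0, 0], 0], [-1, [0, 0, 0], 0], [-1, [0, 0, 0], 0]])

```text
clock: 18.5
ee_pos: [570.5, -51.9, 53.2]
ee_rot: [-47.4, 90.0, -47.5]
force: [-5.8, 0.1, 15.0]
opening: 0.6
```

Run:
```python
from h import *
s=vision.camera("scene")
cv2.imwrite("pics/s5.png",cv2.resize(s[145:220,208:303],None,fx=8,fy=8,interpolation=cv2.INTER_CUBIC))
print(arm.state()["ee_pos"],arm.state()["force"])
```

```text
[570.56112766 -51.92113434  53.23480106] [-5.26210947  1.02708845 15.68410308]
```

View pics/s5.png

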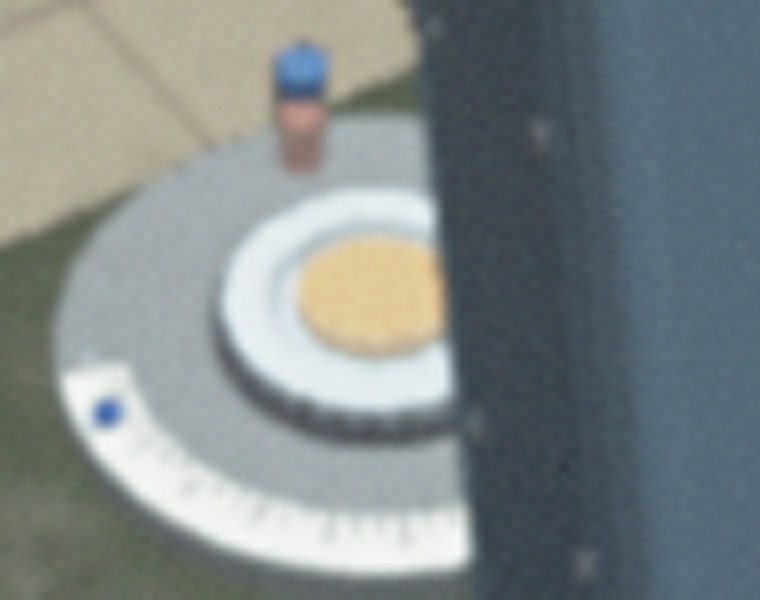

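The vial is upright and unmoved at zoom (302,110), and the dish is in place at (377,295). The button is at its stop with a steady push of about 15 N, so I'm handing in.

```bash
python3 -c "
from plant import job_done
print(job_done())"
```

```text
the job is handed in; nothing more can be done
None
```

I pushed the lever round in two pushes with the closed fingertips until its nose pointed at the red tab. Then I pressed the lamp button down to its stop and handed the job in at about 18.5 s while still holding it.

- **Ring:** with the arm out of the way, the top view put the nose at 181.4° and the red tab at 181.8°. The scene view gave 181.9° and 181.5°. That is a difference of under 1 mm at the tabs' circle, with the sign differing between the views. The scene view of the pin alone read about 1.2° high, roughly 2 mm, which is still inside the 6 mm limit.
- **Button:** the fingertips stopped about 34 mm above the bench, which matches about 6 mm of travel. Force then rose from about 3 N to a steady 15–16 N, with about 5 N sideways.
- **Vial and dish:** in the last picture the vial stands upright and the dish lies in the ring, neither visibly moved.
- **Not seen at the end:** the arm hid the lever and the red tab during the press, so I could not look at the setting again. Nothing touched the ring after the last check. I did not check the bottle and pot again, but the arm never came down near them.

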